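# Sweep the spilled sweets off the packing board into the tray

### The arm

A 6-joint arm with a two-finger parallel gripper is mounted at the origin on the work surface. World frame = base frame: x ahead of the robot, y to its left, z up, the work surface at z = 0. Lengths are in m, angles in degrees, forces in N, time in s.
With the tool pointing down it reaches from about 0.375 to 0.9 m from the base axis. Payload 3.1 kg.
Tool frame: the origin (TCP) lies midway between the tips of the shut fingers; the grasp point (between the pads) lies 19 mm behind it; z points along the fingers, y is the direction in which the jaws open and shut (so a half turn about z gives the same grasp; the last joint's range is limited). The gripper opens to 87 mm and grips with 3 to 60 N. Pads are 19 mm wide; open, the fingers measure 117 mm over their backs; the gripper's body (75 mm by 190 mm) begins 51 mm behind the grasp point.
Start: joints at [-73.539, 30.224, 82.088, -0, 67.689, -10.227], TCP at [0.281, -0.558, 0.223] pointing down, gripper open.
Joint ranges: [-176.69, 176.69], [-43.24, 126.21], [12.49, 139.97], [-82, 262], [0, 151.66], [-163.58, 163.58]. Speed limits (degrees/s): [159.86, 159.86, 180, 180, 180, 180].

### API

Orientations are given as a 3x3 rotation matrix whose columns are the frame's x, y, z axes.
In Python, from rig import bot, capture, get_calibration gives the robot as it stands.
- The arm moves only by the tool play_rows, never from a script. Its arguments are lists of equal length, an entry for each row: "fingers": the closure in counts, from 0 (fully open) to 255 (shut); "linear": the shift along the tool's x, y, z in mm, a list of three; "rot": the turn, a rotation vector about the tool's x, y, z in degrees, a list of three. A call has 1 to 20 rows; each row is the pose to reach, as a shift and turn from the pose commanded when the call began, along the tool's axes at that moment; what a row does not reach only later rows make up. A row lasts 1/10 s, in which the tool goes at most 50 mm and 8.59 degrees, less where a joint would pass 70% of its speed; a pose out of reach is approached as far as the arm can. A call with a gripper value outside its range is refused whole. The fingers move at their own pace and stop on an object; the grip force is fixed at half the most. Time passes only in rows, so rows that repeat a pose let the fingers close. It gives the time, the measured TCP pose, the force and the opening at its end, in the units of the state.
- bot.read_state(): the state, without advancing time (a new reading comes with each control period).
- capture(name): name is "side" or "top" or "wrist"; returns the picture (400x640x3 uint8, red, green, blue); there is no depth.
- get_calibration(name): a dict with "vfov" (degrees; the focal length in pixels is half the picture's height over the tangent of half this angle, whatever the lens; pixels are square), "cx", "cy" (the principal point, pixels), "camera_from_world" (4x4, takes a point from world to camera coordinates). Camera axes: x right, y down, z forward; pixel columns grow to the right and rows downward; lengths in m; the calibration is good to about 2 mm. A picture is of the moment at which its call begins: read the wrist's pose just before it. get_calibration takes no time and is no camera call; for the wrist camera it gives the pose at the moment of the call.
- bot.hand_in(): hands the job in, once; it reports no verdict.
The state is a dict: "time_s": time; "joint_positions": joint angles; "qvel": joint speeds; "tau": joint torques, N m; "position": TCP position; "tcp_rot": TCP orientation; "force": force on the tool from outside, world axes, zero at the start; "moment": the same for the moment, N m; "opening": opening from 0.0 (shut) to 1.0 (fully open).
Only numpy, scipy, OpenCV 4.12 (cv2) and the standard library are available. Lean on these libraries where they do the work, as an engineer would, in place of code of your own. Each camera call takes 0.05 s, during which the arm holds its last target.

### The job

Sweep the three paper-wrapped sweets across the wooden packing board and over its edge, into the steel tray standing against one side of it. Push them along with the outside of your fingers: do not pick any of them up. Leave the small tin on the board, the flat gift box and the jar where they stand.

Things in the scene. Friction and masses are not known exactly. Their poses are not given: they have to be found in the camera images.
- board: wooden packing board, fixed to the counter, 280 (x) x 240 (y) x 30 mm thick, flat top without rims at 30 mm above the counter. Origin at the centre of its underside, on the counter; z up. The sweets and the tin lie on it, in four rows about 64 mm apart along its x axis, one thing to a row; the tray stands against one of its +y or -y sides and the gift box against the other
- tray: open steel tray, fixed to the counter, 280 (x) x 100 (y) x 26 mm high, walls and floor 4 mm thick. Origin at the centre of its underside, axes parallel to the board's. Its long side runs along the board's side with a gap of about 4 mm; its rim is 4 mm lower than the board's top
- sweet_1: a wrapped sweet in plain paper, lying flat and loose on the board: block 24 x 22 x 18 mm with a twisted flared end (16 mm across) on each side, 38 mm long in all, about 20 g. Slides (does not roll). Origin at its centre, 9 mm above what it lies on; x along the twisted ends, z up at the start
- sweet_2: a wrapped sweet in plain paper, lying flat and loose on the board: block 24 x 22 x 18 mm with a twisted flared end (16 mm across) on each side, 38 mm long in all, about 20 g. Slides (does not roll). Origin at its centre, 9 mm above what it lies on; x along the twisted ends, z up at the start
- sweet_3: a wrapped sweet in plain paper, lying flat and loose on the board: block 24 x 22 x 18 mm with a twisted flared end (16 mm across) on each side, 38 mm long in all, about 20 g. Slides (does not roll). Origin at its centre, 9 mm above what it lies on; x along the twisted ends, z up at the start
- tin: small round aluminium tin with a brass lid, 40 mm in diameter, 42 mm high, loose, standing on the board; to be left alone. Origin at the centre of its underside
- gift_box: flat closed cream cardboard gift box with a ribbon cross, 244 x 100 x 26 mm high, loose, on the counter against the board's side opposite to the tray; to be left alone. Origin at the centre of its underside
- jar: amber glass jar with a brass lid, 60 mm in diameter, 85 mm high, loose, on the counter to the robot's right of the board; to be left alone. Origin at the centre of its underside
Mind the look-alikes: they are no part of the job. Leave any orange or purple look-alike of the sweet_2 alone.

How it is judged (in metres and radians):
At the end, for the whole second after the job is handed in: all three sweets lie at rest inside the tray (centres within its walls and less than 34 mm above its underside); tin, gift box and jar upright and within 20 mm of where they began (x of sweet_1 in the frame of tray between -0.136 and 0.136 m and y of sweet_1 in the frame of tray between -0.046 and 0.046 m and z of each of sweet_1, sweet_2, sweet_3 in the frame of tray below 0.034 m and linear speed of each of sweet_1, sweet_2, sweet_3 below 0.02 m/s and x of sweet_2 in the frame of tray between -0.136 and 0.136 m and y of sweet_2 in the frame of tray between -0.046 and 0.046 m and x of sweet_3 in the frame of tray between -0.136 and 0.136 m and y of sweet_3 in the frame of tray between -0.046 and 0.046 m and distance of each of tin, gift_box, jar from where it was at the start of the episode below 0.02 m and angle between each of tin, gift_box, jar's own z axis and vertical below 0.15 rad); the robot touches nothing.
It fails at once if a sweet was picked up (its centre rose more than 58 mm above the counter, 28 mm above the board's top) (height (world z) of any of sweet_1, sweet_2, sweet_3 above 0.058 m).
It fails at once if a sweet was carried in the fingers, clear of the board ((height (world z) of sweet_1 above 0.047 m and contact force between the fingers and sweet_1 above 0.5 N and contact force between sweet_1 and board below 0.01 N) or (height (world z) of sweet_2 above 0.047 m and contact force between the fingers and sweet_2 above 0.5 N and contact force between sweet_2 and board below 0.01 N) or (height (world z) of sweet_3 above 0.047 m and contact force between the fingers and sweet_3 above 0.5 N and contact force between sweet_3 and board below 0.01 N)).
It fails at once if the tin, gift box or jar was moved more than 20 mm (distance of any of tin, gift_box, jar from where it was at the start of the episode above 0.02 m).
It also fails if it takes over 64 s, if anything falls off the work surface, if the arm or the gripper's body presses on something with over 40 N, if the wrist force passes 120 N, or if a joint passes its speed limit or range.

## Working session

There is one attempt and no reset: what is moved stays moved. The work goes in short steps, Python scripts to look and compute and a tool call to move; the robot and the scene stay as the last step left them, time stands still between calls to the robot, and variables do not carry over. Pictures are saved under pics/ and viewed, and the job is handed in when it is done.

Besides the shell and the picture viewer there is one more tool, called after "Call:" as name(argument=value, ...) on one line, values as JSON. play_rows: Moves the arm, as the interface text tells. Its arguments: {"type":"object","properties":{"fingers":{"type":"array"},"linear":{"type":"array"},"rot":{"type":"array"}},"required":["fingers","linear","rot"]}

```bash
mkdir -p pics
cat > h.py <<'E'
import numpy as np, cv2
from rig import bot, capture, get_calibration
def proj(c,P):
    P=np.atleast_2d(P);T=np.array(c["camera_from_world"]);q=P@T[:3,:3].T+T[:3,3]
    f=200/np.tan(np.radians(c["vfov"])/2)
    return np.c_[c["cx"]+f*q[:,0]/q[:,2],c["cy"]+f*q[:,1]/q[:,2]]
def back(c,u,v,z):
    T=np.array(c["camera_from_world"]);f=200/np.tan(np.radians(c["vfov"])/2)
    d=T[:3,:3].T@np.array([(u-c["cx"])/f,(v-c["cy"])/f,1]);o=-T[:3,:3].T@T[:3,3]
    return o+d*(z-o[2])/d[2]
E
python3 - <<'E'
from h import *
for n in("top","side"):
    im=capture(n);cv2.imwrite(f"pics/{n}0.png",im[:,:,::-1]);c=get_calibration(n);print(n,c)
s=bot.read_state();print(s)
E
```

```text
top {'vfov': 51.21733202769293, 'cx': 327.1186194825599, 'cy': 203.99884137181306, 'camera_from_world': array([[ 8.60921607e-03, -9.99961536e-01,  1.67584764e-03,
        -9.60179606e-02],
       [-9.94250474e-01, -8.73890343e-03, -1.06722194e-01,
         5.59785840e-01],
       [ 1.06732734e-01, -7.47417881e-04, -9.94287466e-01,
         8.44464509e-01],
       [ 0.00000000e+00,  0.00000000e+00,  0.00000000e+00,
         1.00000000e+00]])}
side {'vfov': 57.52853657528219, 'cx': 319.9836687290067, 'cy': 202.47460251057902, 'camera_from_world': array([[-0.99216374, -0.12411135,  0.01440438,  0.55237742],
       [-0.08637905,  0.59805079, -0.79678975,  0.15273092],
       [ 0.0902761 , -0.79179014, -0.60408493,  0.66834474],
       [ 0.        ,  0.        ,  0.        ,  1.        ]])}
{'time_s': 0.1, 'joint_positions': array([-7.35386465e+01,  3.02757402e+01,  8.21479563e+01, -1.38972187e-03,
        6.76892575e+01, -1.02272643e+01]), 'qvel': array([ 0.00326916, -0.10174122, -0.1307888 , -0.02699747,  0.03373318,
        0.01924818]), 'tau': array([-1.97452619e-04, -4.40985954e+01, -1.77150983e+01,  6.35277084e-02,
        5.33916685e-02, -4.57465251e-05]), 'position': array([ 0.28054649, -0.5577685 ,  0.221653  ]), 'tcp_rot': array([[ 8.93456581e-01,  4.49149197e-01, -5.80157613e-04],
       [ 4.49149452e-01, -8.93454654e-01,  1.88425337e-03],
       [ 3.27966371e-04, -1.94407605e-03, -9.99998057e-01]]), 'force': array([-0.36593088, -0.45391598, -0.2310677 ]), 'moment': array([ 0.03741986, -0.03916379, -0.06215524]), 'opening': 0.9974186797104063}
```

View pics/top0.png

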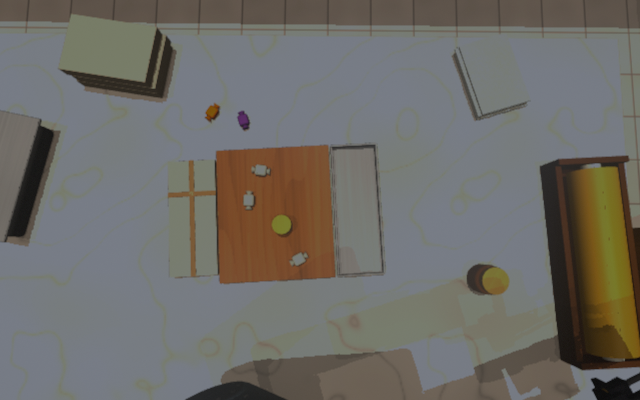

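View pics/side0.png

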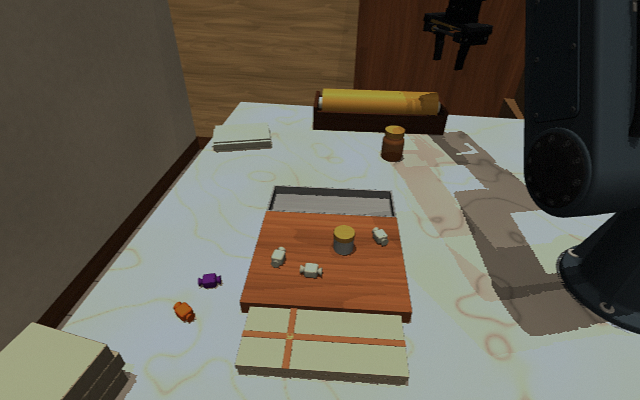

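The top view shows three white sweets at (261,171), (249,200) and (299,260), and the tin at (282,225). The tray is on the right (-y), the gift box on the left (+y), and the jar at (490,280). The look-alikes off the board are orange (212,112) and purple (243,120), and I'll leave both alone. The three sweets I want are the white ones on the board; next comes a close crop and measurement.

Run:
```python
from h import *
im=cv2.imread("pics/top0.png");c=get_calibration("top")
cr=im[135:295,160:395];cv2.imwrite("pics/crop0.png",cv2.resize(cr,None,fx=3.3,fy=3.3,interpolation=cv2.INTER_CUBIC))
hsv=cv2.cvtColor(im,cv2.COLOR_BGR2HSV)
# board mask
m=((hsv[:,:,0]<18)&(hsv[:,:,1]>120)&(hsv[:,:,2]>80)).astype(np.uint8);m[:140]=0;m[290:]=0;m[:,:213]=0;m[:,340:]=0
m=cv2.morphologyEx(m,cv2.MORPH_CLOSE,np.ones((25,25)))
k=max(cv2.findContours(m,0,1)[0],key=cv2.contourArea)
P=np.array([back(c,p[0][0],p[0][1],.03)[:2] for p in k],np.float32)
r=cv2.minAreaRect(P);print("board",r)
for n,(u,v) in dict(a=(261,171),b=(249,200),cc=(299,260)).items():
    w=np.zeros(im.shape[:2],bool);w[v-14:v+15,u-14:u+15]=1
    mm=w&(hsv[:,:,1]<90)&(hsv[:,:,2]>90);ys,xs=np.nonzero(mm)
    Q=np.array([back(c,x,y,.042)[:2] for x,y in zip(xs,ys)])
    C=np.cov(Q.T);e,V=np.linalg.eigh(C);print(n,len(xs),Q.mean(0),"yaw",np.degrees(np.arctan2(V[1,1],V[0,1])), np.ptp(Q@V[:,1]))
print("tin",back(c,282,225,.072)); 
print("tray",[back(c,*p,.026)[:2] for p in((331,146),(376,145),(383,272),(337,275))])
print("jar",back(c,495,280,.085),"gift",[back(c,*p,.026)[:2] for p in((168,160),(216,160),(218,276),(168,277))])
```

```text
board ((0.5409891605377197, 0.02323199063539505), (0.2766270339488983, 0.24567574262619019), 3.5597293376922607)
a 140 [0.63045698 0.04928268] yaw 85.02700923978591 0.037816081584974764
b 150 [0.56723409 0.07253923] yaw 178.8935895151973 0.03560910193722344
cc 160 [ 0.44687763 -0.03351085] yaw 118.14095517086032 0.038135697716446815
tin [ 0.51341425 -0.00198235  0.072     ]
tray [array([ 0.68578154, -0.09837027]), array([ 0.68883348, -0.1945782 ]), array([ 0.42050048, -0.20802332]), array([ 0.41355778, -0.11285119])]
jar [ 0.41025874 -0.41585453  0.085     ] gift [array([0.65223041, 0.24828938]), array([0.6531463 , 0.14618526]), array([0.40942529, 0.13302925]), array([0.40650877, 0.23617587])]
```

View pics/crop0.png

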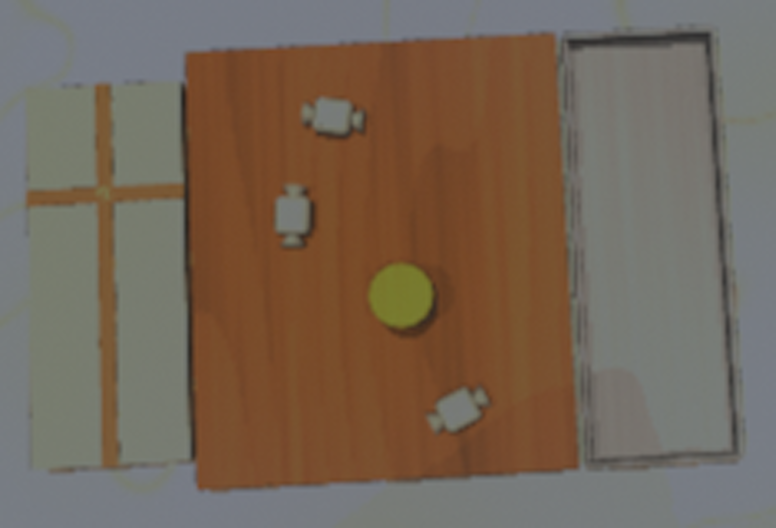

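```bash
cat >> h.py <<'E'
yaw=np.radians(3.2);B0=np.array([.541,.0232]);U=np.array([np.cos(yaw),np.sin(yaw)]);V=np.array([-U[1],U[0]])
def b2w(x,y): return B0+x*U+y*V
def w2b(p): d=np.array(p)[:2]-B0; return np.array([d@U,d@V])
RT=np.array([[V[0],U[0],0],[V[1],U[1],0],[0,0,-1.]])
from scipy.spatial.transform import Rotation as R
def plan(x,y,z):
    s=bot.read_state();r=s["tcp_rot"];w=np.r_[b2w(x,y),z]
    print("t",s["time_s"],"board",w2b(s["position"]),s["position"],"force",s["force"],"open",s["opening"])
    print("lin mm",(r.T@(w-s["position"])*1000).round(1),"rot",np.degrees(R.from_matrix(r.T@RT).as_rotvec()).round(2))
E
python3 - <<'E'
from h import *
for p in((.6305,.0493),(.5672,.0725),(.4469,-.0335),(.5134,-.002)): print(w2b(p))
plan(.091,.075,.20)
E
```

```text
[0.09081739 0.02106328]
[0.02891115 0.04776061]
[-0.09711836 -0.05135879]
[-0.02896367 -0.02362003]
t 0.1 board [-0.29247794 -0.56552373] [ 0.28054649 -0.5577685   0.221653  ] force [-0.36593088 -0.45391598 -0.2310677 ] open 0.9974186797104063
lin mm [ 607.  -434.6   22.7] rot [ -0.09  -0.08 -66.51]
```

Call:
play_rows(fingers=[255, 255, 255, 255, 255, 255, 255, 255, 255, 255, 255, 255, 255, 255, 255, 255, 255, 255, 255, 255], linear=[[30, -22, 0], [61, -43, 0], [95, -68, 0], [130, -93, 0], [165, -118, 5], [200, -143, 5], [235, -168, 5], [270, -193, 10], [305, -218, 10], [340, -243, 10], [375, -268, 10], [410, -293, 15], [445, -318, 15], [480, -343, 15], [515, -368, 20], [550, -393, 20], [580, -415, 23], [607, -434.6, 23], [607, -434.6, 23], [607, -434.6, 23]], rot=[[0, 0, -4], [0, 0, -8], [0, 0, -12], [0, 0, -16], [0, 0, -20], [0, 0, -24], [0, 0, -28], [0, 0, -32], [0, 0, -36], [0, 0, -40], [0, 0, -44], [0, 0, -48], [0, 0, -52], [0, 0, -56], [0, 0, -60], [0, 0, -63], [0, 0, -65], [-0.1, -0.1, -66.5], [-0.1, -0.1, -66.5], [-0.1, -0.1, -66.5]])

```text
time_s: 2.1
position: [0.6274, 0.1032, 0.1988]
tcp_rot: [[-0.057, 0.998, -0.001], [0.998, 0.057, -0.003], [-0.003, -0.001, -1.0]]
force: [-0.5, -0.1, -0.4]
opening: 0.004
```

Run:
```python
from h import *
plan(.091,.068,.036)
c=get_calibration("wrist");im=capture("wrist");cv2.imwrite("pics/w1.png",im[:,:,::-1])
for p in((.0908,.0211),(.0289,.0478),(-.0971,-.0514),(0,-.12),(.14,-.12),(.14,.12)): print(p,proj(c,np.r_[b2w(*p),.048 if p[1]>-.1 and p[1]<.1 else .03]))
```

```text
t 2.1 board [0.09070125 0.07502868] [0.62737161 0.10317477 0.19879997] force [-0.47385497 -0.12549568 -0.39405977] open 0.0036818876753983982
lin mm [ -6.6   0.5 162.8] rot [-0.06  0.15  0.08]
(0.0908, 0.0211) [[317.77920832 233.28386026]]
(0.0289, 0.0478) [[256.56019722 208.69158014]]
(-0.0971, -0.0514) [[146.37891513 294.39201516]]
(0, -0.12) [[242.50736218 335.69796615]]
(0.14, -0.12) [[358.33839878 335.87551103]]
(0.14, 0.12) [[367.08082588 134.63443748]]
```

View pics/w1.png

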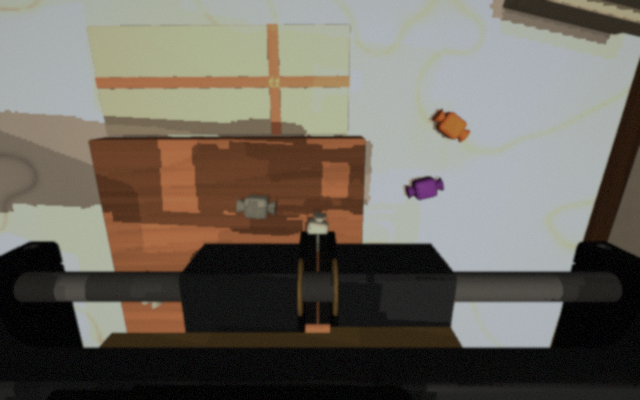

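The wrist view has sweet a at (317,228), b at (256,208) and the board's far edge at row 136. All are within a few pixels of the predictions. Descending behind sweet a.

Call:
play_rows(fingers=[255, 255, 255, 255, 255, 255, 255, 255], linear=[[-2, 0, 30], [-4, 0, 65], [-6, 0.5, 100], [-6.5, 0.5, 130], [-6.5, 0.5, 150], [-6.5, 0.5, 159], [-6.5, 0.5, 162.5], [-6.5, 0.5, 162.5]], rot=[[0, 0, 0], [0, 0, 0], [0, 0, 0], [0, 0, 0], [0, 0, 0], [0, 0, 0], [0, 0, 0], [0, 0, 0]])

```text
time_s: 2.95
position: [0.6291, 0.095, 0.0375]
tcp_rot: [[-0.055, 0.999, 0.001], [0.998, 0.055, -0.002], [-0.002, 0.001, -1.0]]
force: [0.8, 0.1, 0.1]
opening: 0.006
```

Run:
```python
from h import *
plan(.091,-.14,.036)
im=capture("side");cv2.imwrite("pics/s1.png",cv2.resize(im[170:400,220:440,::-1],None,fx=2.5,fy=2.5))
```

```text
t 2.95 board [0.09195251 0.06681554] [0.62907939 0.09504429 0.03749279] force [0.75729611 0.08263077 0.08541844] open 0.005774037577429341
lin mm [-206.8   -0.7    2. ] rot [ 0.05  0.14 -0.06]
```

View pics/s1.png

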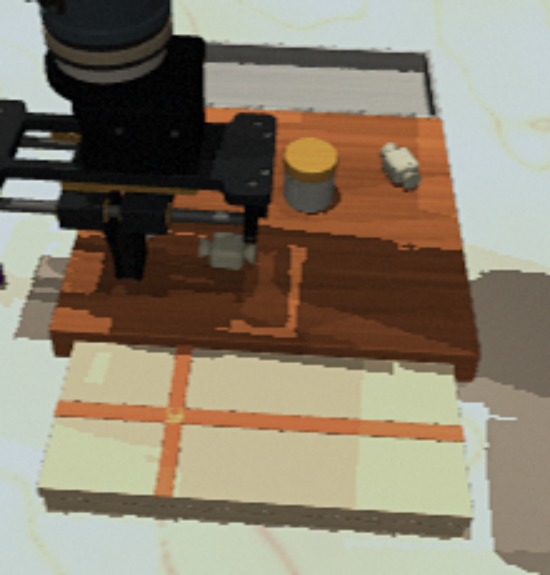

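Run:
```python
from h import *
c=get_calibration("side")
for z in (.04,.07,.09,.104,.13):
  print(z,[proj(c,np.r_[b2w(x,.067),z]).round(0) for x in(.092,.01,-.003)])
```

```text
0.04 [array([[272., 274.]]), array([[319., 277.]]), array([[327., 278.]])]
0.07 [array([[270., 262.]]), array([[319., 265.]]), array([[327., 266.]])]
0.09 [array([[270., 254.]]), array([[320., 257.]]), array([[328., 257.]])]
0.104 [array([[269., 247.]]), array([[320., 250.]]), array([[328., 251.]])]
0.13 [array([[268., 235.]]), array([[320., 238.]]), array([[328., 239.]])]
```

Run:
```python
import cv2
im=cv2.imread("pics/s1.png");cv2.imwrite("pics/s1z.png",cv2.resize(im[100:330,40:360],None,fx=2.4,fy=2.4,interpolation=cv2.INTER_CUBIC))
from h import *
a=capture("top");cv2.imwrite("pics/t1.png",cv2.resize(a[135:295,160:395,::-1],None,fx=3,fy=3))
```

```text
(no output)
```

View pics/s1z.png

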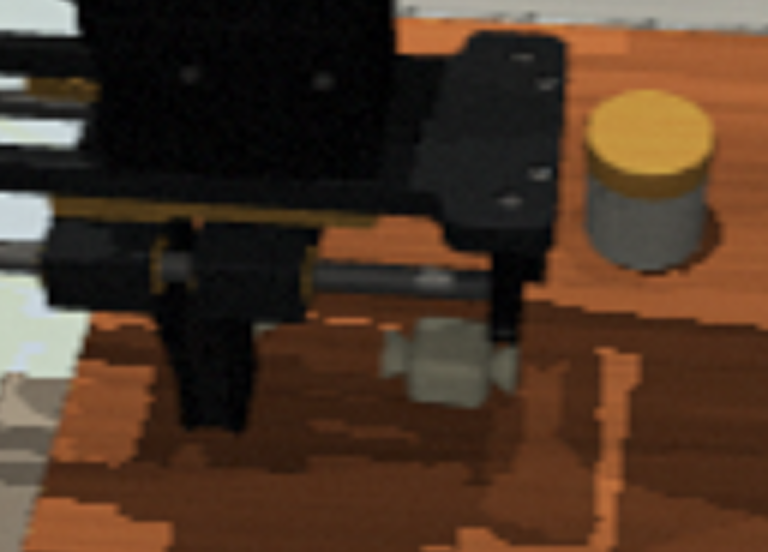

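View pics/t1.png

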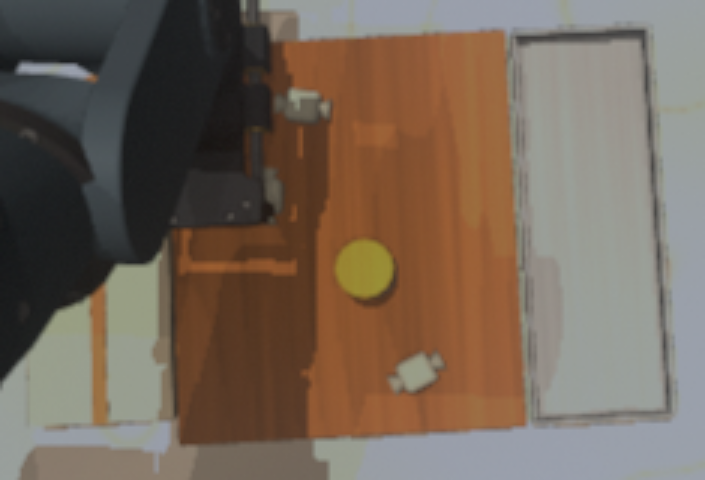

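Run:
```python
from h import *
c=get_calibration("top")
for z in (.07,.09,.11): print(z,"rod",w2b(back(c,160+255/3,135+145/3,z)),"bracket corner",w2b(back(c,160+265/3,135+222/3,z)))
c=get_calibration("side")
# leg tip pixel: solve y given z
for z in (.06,.07,.08,.09,.1,.107): print(z,w2b(back(c,320,266.7,z)))
for z in (.07,.08,.09,.1,.107): print("rod",z,w2b(back(c,(40+400/2.4)/2.5+220,(100+280/2.4)/2.5+170,z)))
```

```text
0.07 rod [0.05838634 0.04786823] bracket corner [0.00627411 0.0425836 ]
0.09 rod [0.05505063 0.0440766 ] bracket corner [0.00419481 0.03891938]
0.11 rod [0.05171492 0.04028497] bracket corner [0.00211551 0.03525516]
0.06 [0.00941385 0.06104193]
0.07 [0.00892263 0.07030248]
0.08 [0.00843141 0.07956304]
0.09 [0.00794019 0.08882359]
0.1 [0.00744897 0.09808415]
0.107 [0.00710511 0.10456653]
rod 0.07 [0.03983021 0.04988548]
rod 0.08 [0.03864828 0.0596023 ]
rod 0.09 [0.03746635 0.06931913]
rod 0.1 [0.03628442 0.07903596]
rod 0.107 [0.03545706 0.08583773]
```

The side view is consistent with the spec: the rods and brackets come out at about 105 mm high, clear of the tin. So I'll push sweet a now.

Call:
play_rows(fingers=[255, 255, 255, 255, 255, 255, 255, 255, 255, 255, 255, 255, 255, 255, 255, 255, 255, 255, 255, 255], linear=[[-4, -0.2, 0.5], [-8, -0.5, 1], [-13, -0.7, 1], [-17, -1, 1], [-21, -1, 1], [-27, -1, 1], [-33, -1, 1], [-39, -1, 1], [-45, -1, 1], [-51, -1, 1], [-57, -1, 1], [-63, -1, 1], [-69, -1, 1], [-75, -1, 1], [-81, -1, 1], [-87, -1, 1], [-93, -1, 1], [-98, -1, 1], [-102, -1, 1], [-102, -1, 1]], rot=[[0, 0, 0], [0, 0, 0], [0, 0, 0], [0, 0, 0], [0, 0, 0], [0, 0, 0], [0, 0, 0], [0, 0, 0], [0, 0, 0], [0, 0, 0], [0, 0, 0], [0, 0, 0], [0, 0, 0], [0, 0, 0], [0, 0, 0], [0, 0, 0], [0, 0, 0], [0, 0, 0], [0, 0, 0], [0, 0, 0]])

```text
time_s: 5.05
position: [0.6336, -0.0068, 0.0363]
tcp_rot: [[-0.055, 0.998, 0.001], [0.998, 0.055, -0.002], [-0.002, 0.001, -1.0]]
force: [0.3, 0.4, 0.4]
opening: 0.007
```

Run:
```python
from h import *
plan(.091,-.145,.036)
a=capture("top");cv2.imwrite("pics/t2.png",cv2.resize(a[135:295,160:395,::-1],None,fx=3,fy=3))
a=capture("side");cv2.imwrite("pics/s2.png",cv2.resize(a[170:330,230:430,::-1],None,fx=3,fy=3))
```

```text
t 5.05 board [ 0.09079158 -0.03514387] [ 0.6336118  -0.00682095  0.03630972] force [0.27622366 0.37544705 0.42468089] open 0.006514075596812947
lin mm [-109.9    0.3    0.6] rot [ 0.04  0.14 -0.05]
```

View pics/t2.png

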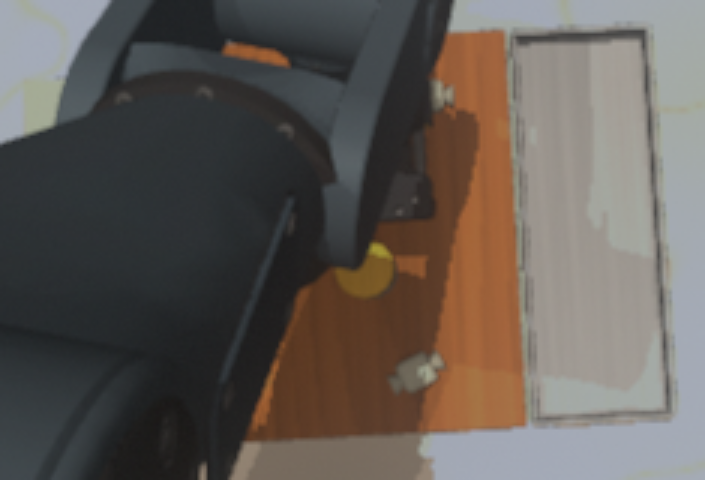

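View pics/s2.png

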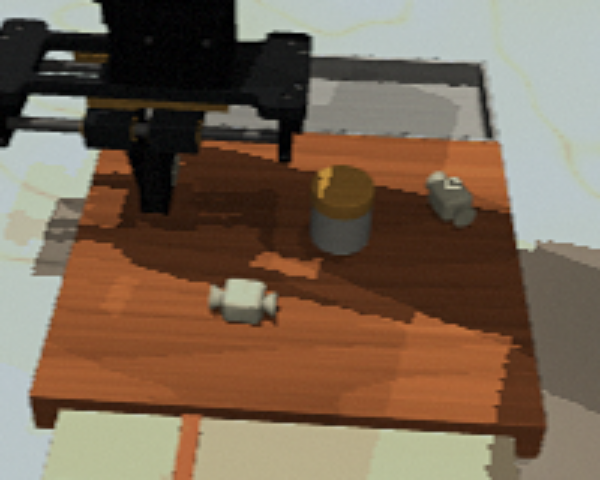

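Sweet a has moved straight ahead of the fingers, with its front end now at top crop (450,95). The tin and sweet b haven't moved. Continuing past the edge.

Call:
play_rows(fingers=[255, 255, 255, 255, 255, 255, 255, 255, 255, 255, 255, 255, 255, 255, 255, 255, 255, 255, 255, 255], linear=[[-5, 0, 0], [-11, 0, 0], [-17, 0, 0], [-23, 0, 0], [-29, 0, 0], [-35, 0, 0], [-41, 0, 0], [-47, 0, 0], [-53, 0, 0], [-59, 0, 0], [-65, 0, 0], [-71, 0, 0], [-77, 0, 0], [-83, 0, 0], [-89, 0, 0], [-95, 0, 0], [-101, 0, 0], [-107, 0, 0], [-110, 0, 0], [-110, 0, 0]], rot=[[0, 0, 0], [0, 0, 0], [0, 0, 0], [0, 0, 0], [0, 0, 0], [0, 0, 0], [0, 0, 0], [0, 0, 0], [0, 0, 0], [0, 0, 0], [0, 0, 0], [0, 0, 0], [0, 0, 0], [0, 0, 0], [0, 0, 0], [0, 0, 0], [0, 0, 0], [0, 0, 0], [0, 0, 0], [0, 0, 0]])

```text
time_s: 7.15
position: [0.6397, -0.1166, 0.0366]
tcp_rot: [[-0.055, 0.998, 0.001], [0.998, 0.055, -0.002], [-0.002, 0.001, -1.0]]
force: [-0.0, -0.5, -0.5]
opening: 0.007
```

Run:
```python
from h import *
plan(.029,.085,.12)
a=capture("top");cv2.imwrite("pics/t3.png",cv2.resize(a[135:295,160:395,::-1],None,fx=3,fy=3))
a=capture("side");cv2.imwrite("pics/s3.png",cv2.resize(a[170:330,230:430,::-1],None,fx=3,fy=3))
```

```text
t 7.15 board [ 0.0907263  -0.14510643] [ 0.6396849  -0.11661569  0.03655059] force [-0.02863876 -0.54851363 -0.53918092] open 0.006945939105760804
lin mm [229.9 -61.9 -84. ] rot [ 0.04  0.14 -0.05]
```

View pics/t3.png

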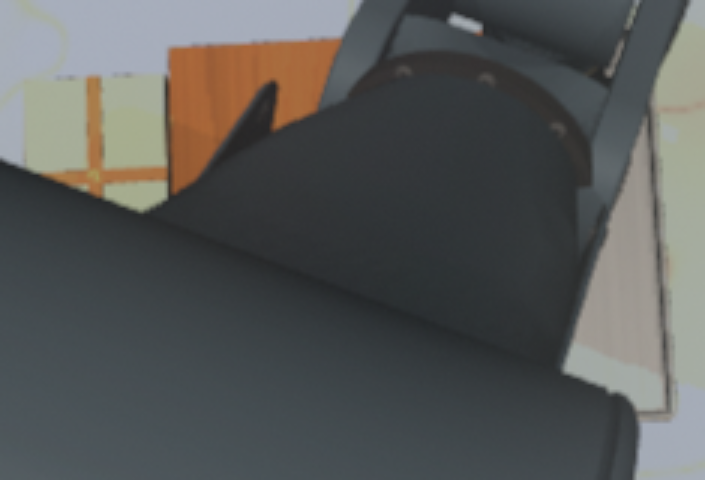

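View pics/s3.png

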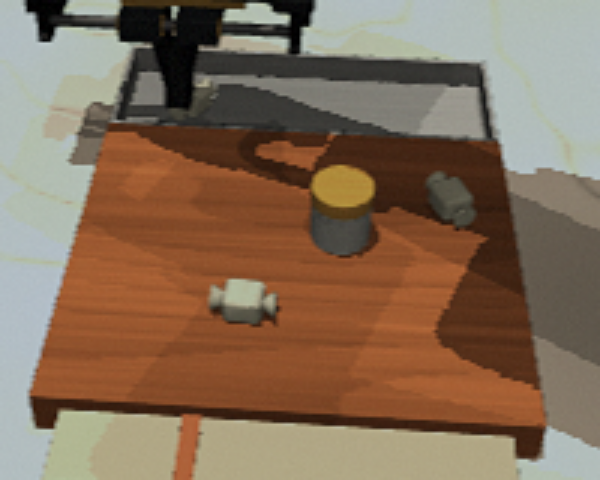

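Sweet a is in the tray by the fingertip, at side crop (205,95). Next I'll lift, cross over and come down behind sweet b.

Call:
play_rows(fingers=[255, 255, 255, 255, 255, 255, 255, 255, 255, 255, 255, 255, 255, 255, 255, 255, 255, 255, 255, 255], linear=[[0, 0, -15], [0, 0, -45], [0, 0, -80], [15, -5, -100], [45, -12, -100], [80, -22, -100], [115, -31, -100], [150, -41, -100], [185, -50, -100], [212, -58, -100], [226, -62, -100], [230, -62, -90], [230, -62, -70], [230, -62, -40], [230, -62, -20], [230, -62, -7], [230, -62, -2], [230, -62, 0], [230, -62, 0.5], [230, -62, 0.5]], rot=[[0, 0, 0], [0, 0, 0], [0, 0, 0], [0, 0, 0], [0, 0, 0], [0, 0, 0], [0, 0, 0], [0, 0, 0], [0, 0, 0], [0, 0, 0], [0, 0, 0], [0, 0, 0], [0, 0, 0], [0, 0, 0], [0, 0, 0], [0, 0, 0], [0, 0, 0], [0, 0, 0], [0, 0, 0], [0, 0, 0]])

```text
time_s: 9.25
position: [0.5657, 0.1101, 0.0363]
tcp_rot: [[-0.056, 0.998, 0.002], [0.998, 0.056, -0.002], [-0.002, 0.002, -1.0]]
force: [-0.8, 0.2, 0.5]
opening: 0.003
```

Run:
```python
from h import *
plan(.029,-.145,.036)
a=capture("top");cv2.imwrite("pics/t4.png",cv2.resize(a[135:295,160:395,::-1],None,fx=3,fy=3))
a=capture("side");cv2.imwrite("pics/s4.png",cv2.resize(a[170:330,230:430,::-1],None,fx=3,fy=3))
```

```text
t 9.25 board [0.02947558 0.08538375] [0.56566337 0.11009598 0.03629276] force [-0.84378347  0.15801575  0.50276602] open 0.0033630655074759408
lin mm [-230.4   -0.4    0.8] rot [ 0.13  0.14 -0.02]
```

View pics/t4.png

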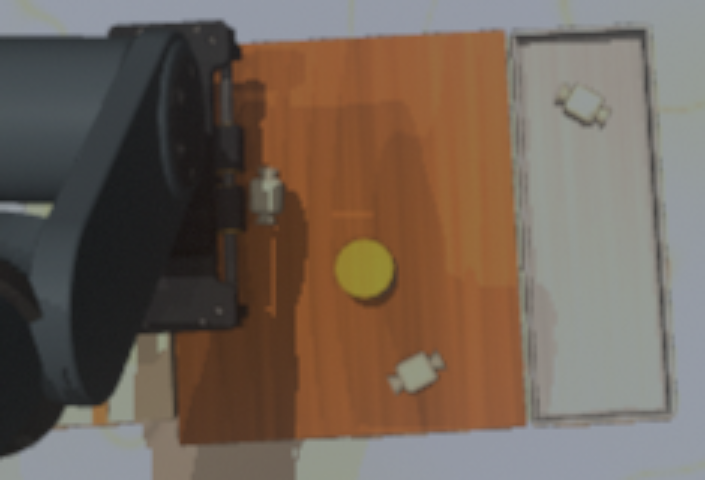

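View pics/s4.png

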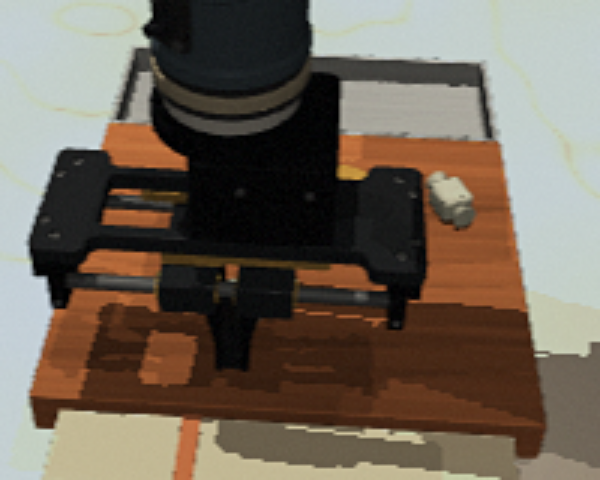

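Call:
play_rows(fingers=[255, 255, 255, 255, 255, 255, 255, 255, 255, 255, 255, 255, 255, 255], linear=[[-4, -0.2, 0], [-8, -0.4, 0], [-12, -0.5, 0], [-16, -0.5, 0], [-20, -0.5, 0], [-25, -0.5, 0], [-31, -0.5, 0], [-37, -0.5, 0], [-43, -0.5, 0], [-49, -0.5, 0], [-55, -0.5, 0], [-61, -0.5, 0], [-65, -0.5, 0], [-65, -0.5, 0]], rot=[[0, 0, 0], [0, 0, 0], [0, 0, 0], [0, 0, 0], [0, 0, 0], [0, 0, 0], [0, 0, 0], [0, 0, 0], [0, 0, 0], [0, 0, 0], [0, 0, 0], [0, 0, 0], [0, 0, 0], [0, 0, 0]])

```text
time_s: 10.75
position: [0.5682, 0.0446, 0.0356]
tcp_rot: [[-0.055, 0.998, 0.001], [0.998, 0.055, -0.002], [-0.002, 0.001, -1.0]]
force: [0.1, 0.7, 0.5]
opening: 0.007
```

Run:
```python
from h import *
plan(.029,-.145,.036)
a=capture("top");cv2.imwrite("pics/t5.png",cv2.resize(a[135:295,160:395,::-1],None,fx=3,fy=3))
a=capture("side");cv2.imwrite("pics/s5.png",cv2.resize(a[170:330,230:430,::-1],None,fx=3,fy=3))
```

```text
t 10.75 board [0.02833254 0.01987321] [0.56817901 0.04462379 0.03563916] force [0.11070141 0.67093388 0.47845961] open 0.007245867400634754
lin mm [-164.9    0.8    0. ] rot [ 0.04  0.14 -0.06]
```

View pics/t5.png

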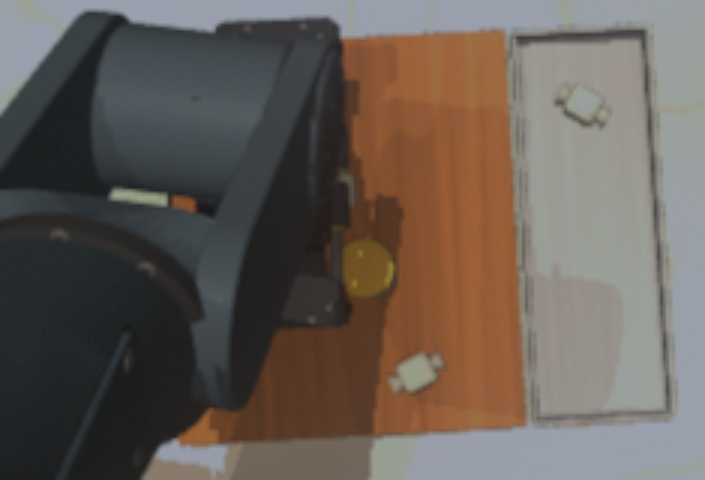

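View pics/s5.png

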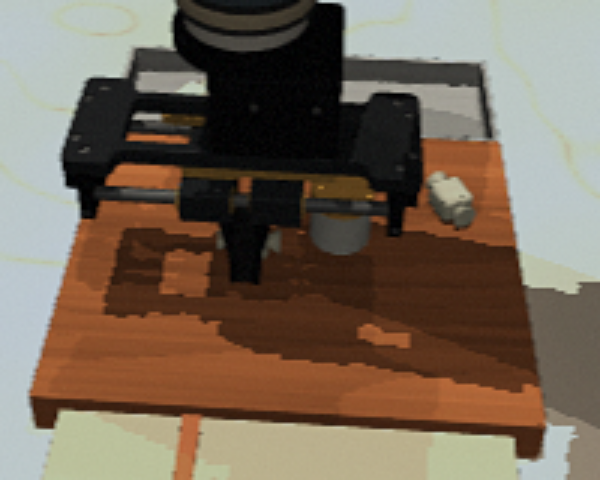

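The tin is still at (366,268) in the crop and sweet b sits squarely in front of the fingers. I'll go 14 mm further and check the tin again.

Call:
play_rows(fingers=[255, 255, 255, 255], linear=[[-4, 0, 0], [-9, 0.3, 0], [-14, 0.5, 0], [-14, 0.5, 0]], rot=[[0, 0, 0], [0, 0, 0], [0, 0, 0], [0, 0, 0]])

```text
time_s: 11.25
position: [0.5696, 0.0305, 0.0357]
tcp_rot: [[-0.055, 0.998, 0.001], [0.998, 0.055, -0.002], [-0.003, 0.001, -1.0]]
force: [0.5, 0.4, -0.4]
opening: 0.004
```

Run:
```python
from h import *
plan(.029,-.145,.036)
a=capture("top");cv2.imwrite("pics/t6.png",cv2.resize(a[135:295,160:395,::-1],None,fx=3,fy=3))
```

```text
t 11.25 board [0.02897302 0.00572304] [0.56960838 0.03053143 0.03570371] force [ 0.48630507  0.36052315 -0.40702958] open 0.004146981875250256
lin mm [-1.507e+02  2.000e-01  1.000e-01] rot [ 0.05  0.14 -0.06]
```

View pics/t6.png

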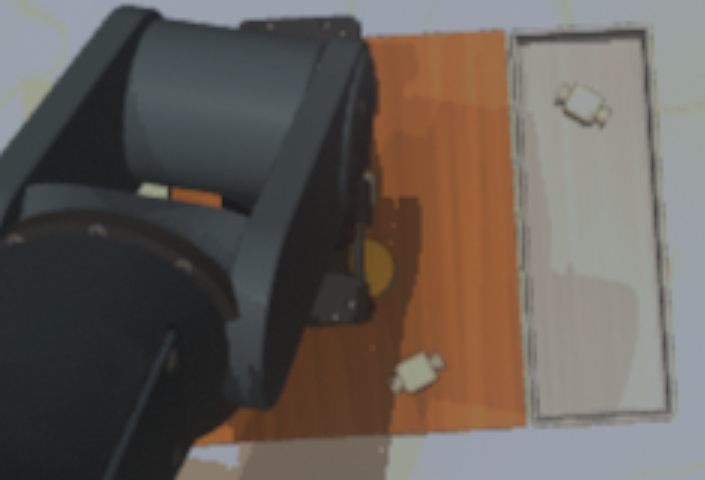

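The rod is now over the tin, whose right edge is still at 394, so there is clearance. Continuing.

Call:
play_rows(fingers=[255, 255, 255, 255, 255, 255, 255, 255, 255, 255, 255, 255, 255, 255], linear=[[-4, 0, 0], [-9, 0, 0], [-15, 0, 0], [-21, 0, 0], [-27, 0, 0], [-33, 0, 0], [-39, 0, 0], [-45, 0, 0], [-51, 0, 0], [-57, 0, 0], [-63, 0, 0], [-69, 0, 0], [-74, 0, 0], [-74, 0, 0]], rot=[[0, 0, 0], [0, 0, 0], [0, 0, 0], [0, 0, 0], [0, 0, 0], [0, 0, 0], [0, 0, 0], [0, 0, 0], [0, 0, 0], [0, 0, 0], [0, 0, 0], [0, 0, 0], [0, 0, 0], [0, 0, 0]])

```text
time_s: 12.7
position: [0.5737, -0.0434, 0.0359]
tcp_rot: [[-0.055, 0.998, 0.001], [0.998, 0.055, -0.002], [-0.003, 0.001, -1.0]]
force: [-0.9, -0.0, 0.2]
opening: 0.004
```

Run:
```python
from h import *
plan(.029,-.145,.036)
a=capture("side");cv2.imwrite("pics/s7.png",cv2.resize(a[170:330,230:430,::-1],None,fx=3,fy=3))
```

```text
t 12.7 board [ 0.02889116 -0.06830437] [ 0.57365897 -0.04338512  0.03588356] force [-0.9123599  -0.00237739  0.22816353] open 0.0039055235083179703
lin mm [-76.7   0.2   0.1] rot [ 0.05  0.14 -0.06]
```

View pics/s7.png

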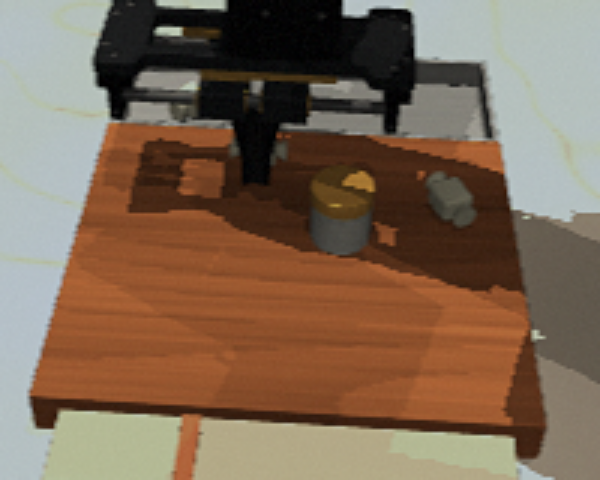

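Call:
play_rows(fingers=[255, 255, 255, 255, 255, 255, 255, 255, 255, 255, 255, 255, 255, 255, 255], linear=[[-4, 0, 0], [-9, 0, 0], [-15, 0, 0], [-21, 0, 0], [-27, 0, 0], [-33, 0, 0], [-39, 0, 0], [-45, 0, 0], [-51, 0, 0], [-57, 0, 0], [-63, 0, 0], [-69, 0, 0], [-74, 0, 0], [-77, 0, 0], [-77, 0, 0]], rot=[[0, 0, 0], [0, 0, 0], [0, 0, 0], [0, 0, 0], [0, 0, 0], [0, 0, 0], [0, 0, 0], [0, 0, 0], [0, 0, 0], [0, 0, 0], [0, 0, 0], [0, 0, 0], [0, 0, 0], [0, 0, 0], [0, 0, 0]])

```text
time_s: 14.25
position: [0.5778, -0.12, 0.036]
tcp_rot: [[-0.055, 0.998, 0.001], [0.998, 0.055, -0.002], [-0.002, 0.001, -1.0]]
force: [0.3, -0.2, -0.8]
opening: 0.008
```

Run:
```python
from h import *
plan(-.097,-.005,.036)
a=capture("side");cv2.imwrite("pics/s8.png",cv2.resize(a[170:330,230:430,::-1],None,fx=3,fy=3))
```

```text
t 14.25 board [ 0.02878277 -0.14498821] [ 0.57783135 -0.11995544  0.03604543] force [ 0.30124972 -0.19502453 -0.84210583] open 0.007687688578340477
lin mm [ 139.9 -125.9   -0.4] rot [ 0.04  0.14 -0.04]
```

View pics/s8.png

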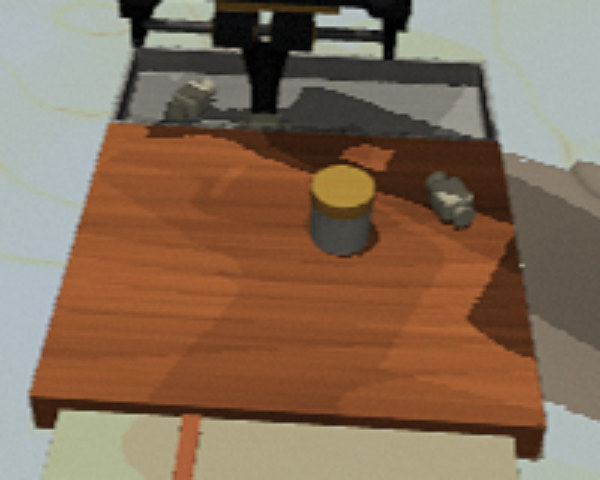

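Sweet b has gone over the edge; its top shows at (265,120). Next I'll lift and move behind the last sweet.

Call:
play_rows(fingers=[255, 255, 255, 255, 255, 255, 255, 255, 255, 255, 255, 255, 255, 255, 255, 255, 255, 255, 255, 255], linear=[[0, 0, -15], [0, 0, -45], [0, 0, -80], [10, -10, -100], [30, -30, -100], [55, -50, -100], [80, -75, -100], [105, -97, -100], [128, -115, -100], [140, -126, -100], [142, -126, -95], [142, -126, -75], [142, -126, -45], [142, -126, -22], [142, -126, -8], [142, -126, -2], [142, -126, 0], [142, -126, 0], [142, -126, 0], [142, -126, 0]], rot=[[0, 0, 0], [0, 0, 0], [0, 0, 0], [0, 0, 0], [0, 0, 0], [0, 0, 0], [0, 0, 0], [0, 0, 0], [0, 0, 0], [0, 0, 0], [0, 0, 0], [0, 0, 0], [0, 0, 0], [0, 0, 0], [0, 0, 0], [0, 0, 0], [0, 0, 0], [0, 0, 0], [0, 0, 0], [0, 0, 0]])

```text
time_s: 16.3
position: [0.4447, 0.0152, 0.0363]
tcp_rot: [[-0.056, 0.998, 0.002], [0.998, 0.056, -0.003], [-0.003, 0.002, -1.0]]
force: [0.5, -0.4, -0.1]
opening: 0.002
```

Run:
```python
from h import *
plan(-.097,-.145,.036)
a=capture("top");cv2.imwrite("pics/t9.png",cv2.resize(a[135:295,160:395,::-1],None,fx=3,fy=3))
a=capture("side");cv2.imwrite("pics/s9.png",cv2.resize(a[170:330,230:430,::-1],None,fx=3,fy=3))
```

```text
t 16.3 board [-0.09664261 -0.00264367] [0.44465565 0.01516572 0.03630663] force [ 0.46830421 -0.43454261 -0.10006782] open 0.0017614735685371047
lin mm [-142.4   -0.3    0.7] rot [ 0.13  0.16 -0.01]
```

View pics/t9.png

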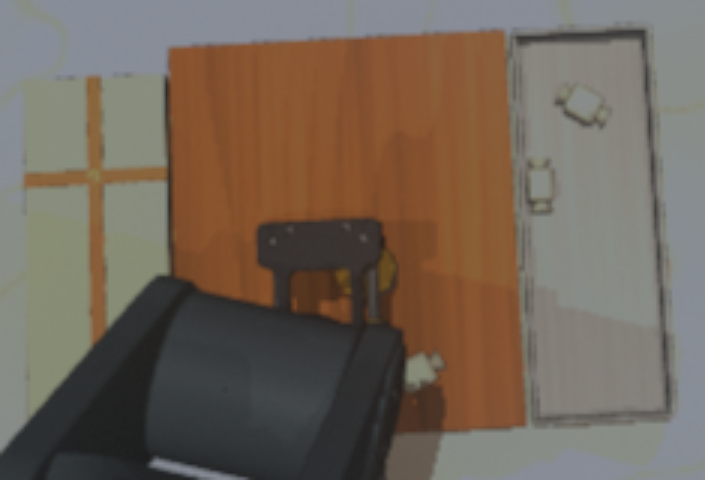

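View pics/s9.png

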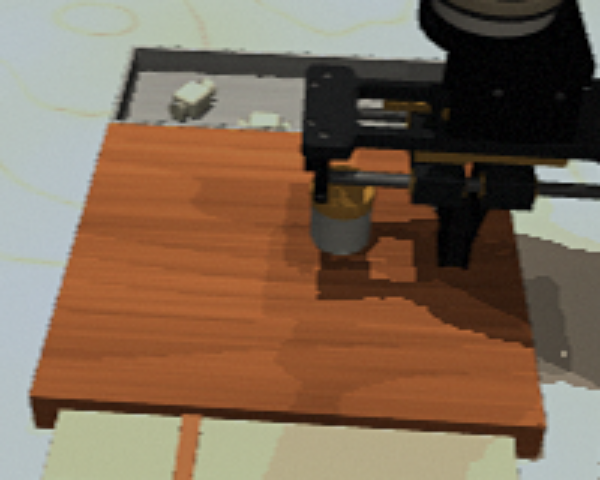

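The top view has a at (583,104) and b at (540,186), both flat in the tray. The tin hasn't moved. Pushing sweet c now.

Call:
play_rows(fingers=[255, 255, 255, 255, 255, 255, 255, 255, 255, 255, 255, 255, 255, 255, 255], linear=[[-4, 0, 0], [-8, 0, 0], [-12, 0, 0], [-16, 0, 0], [-20, 0, 0], [-24, 0, 0], [-28, 0, 0], [-33, 0, 0], [-38, 0, 0], [-43, 0, 0], [-48, 0, 0], [-53, 0, 0], [-58, 0, 0], [-60, 0, 0], [-60, 0, 0]], rot=[[0, 0, 0], [0, 0, 0], [0, 0, 0], [0, 0, 0], [0, 0, 0], [0, 0, 0], [0, 0, 0], [0, 0, 0], [0, 0, 0], [0, 0, 0], [0, 0, 0], [0, 0, 0], [0, 0, 0], [0, 0, 0], [0, 0, 0]])

```text
time_s: 17.9
position: [0.4475, -0.045, 0.0358]
tcp_rot: [[-0.055, 0.998, 0.001], [0.998, 0.055, -0.002], [-0.002, 0.001, -1.0]]
force: [0.3, 0.1, -0.5]
opening: 0.011
```

Run:
```python
from h import *
plan(-.097,-.145,.036)
a=capture("top");cv2.imwrite("pics/t10.png",cv2.resize(a[135:295,160:395,::-1],None,fx=3,fy=3))
a=capture("side");cv2.imwrite("pics/s10.png",cv2.resize(a[170:330,230:430,::-1],None,fx=3,fy=3))
```

```text
t 17.9 board [-0.09720416 -0.06282903] [ 0.44745461 -0.04495715  0.03576949] force [ 0.29451318  0.14246192 -0.45006588] open 0.010547953211142571
lin mm [-82.2   0.3  -0. ] rot [ 0.04  0.14 -0.04]
```

View pics/t10.png

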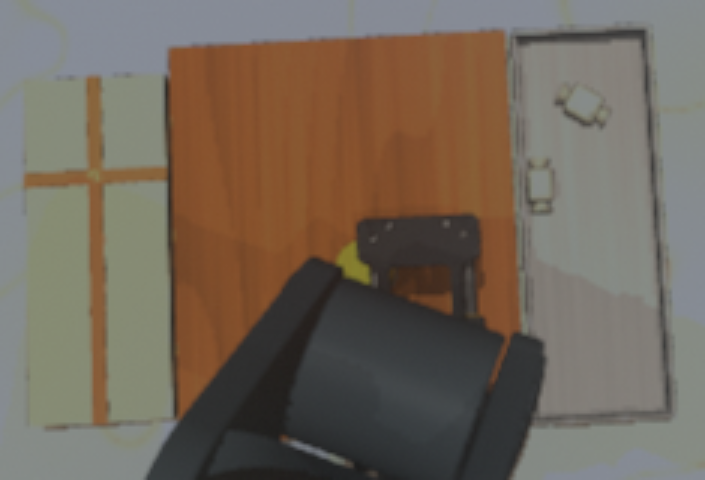

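View pics/s10.png

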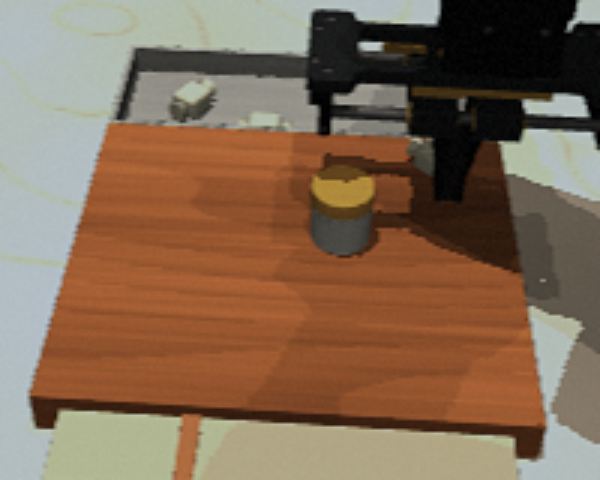

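Run:
```python
from h import *
a=cv2.imread("pics/s10.png");cv2.imwrite("pics/s10z.png",cv2.resize(a[110:230,370:520],None,fx=5,fy=5,interpolation=cv2.INTER_CUBIC))
c=get_calibration("side");print(w2b(back(c,230+410/3,220,.039)),w2b(back(c,230+436/3,220,.039)))
a=capture("wrist");cv2.imwrite("pics/w10.png",a[:,:,::-1])
```

```text
[-0.07611861 -0.09451652] [-0.09388644 -0.09604488]
```

View pics/s10z.png

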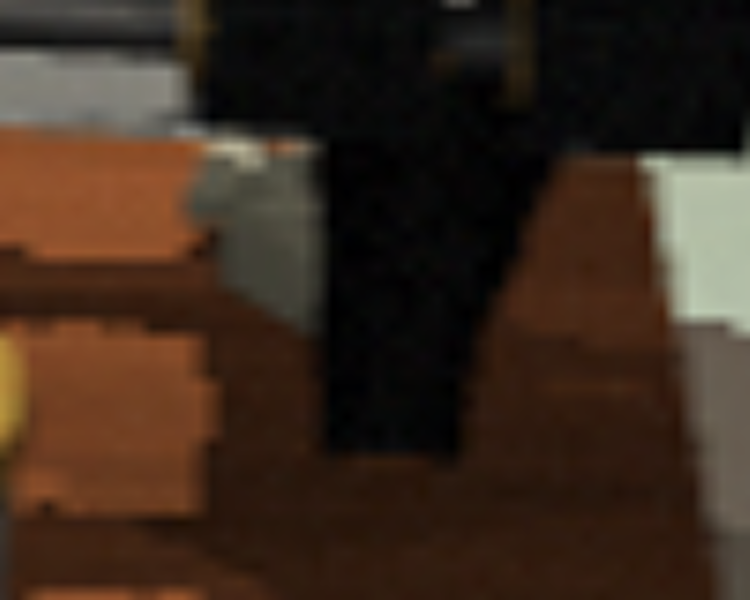

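View pics/w10.png

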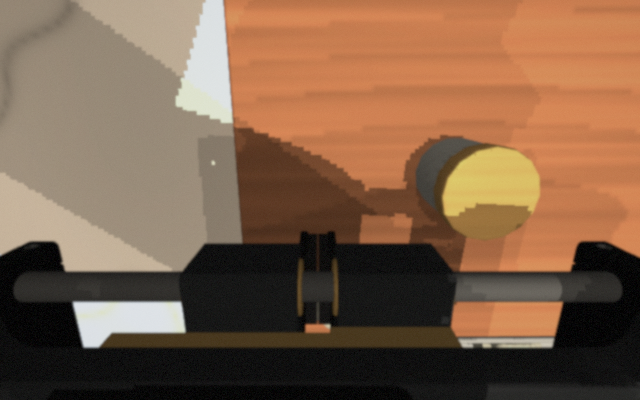

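Sweet c is turning and its centre has moved to +x of the narrow tip. I'll back off and lift so I can re-measure it.

Call:
play_rows(fingers=[255, 255, 255, 255, 255, 255, 255, 255], linear=[[5, 0, 0], [15, 0, 0], [25, 0, -5], [45, 0, -20], [70, 0, -50], [95, 0, -85], [110, 0, -100], [110, 0, -100]], rot=[[0, 0, 0], [0, 0, 0], [0, 0, 0], [0, 0, 0], [0, 0, 0], [0, 0, 0], [0, 0, 0], [0, 0, 0]])

```text
time_s: 18.85
position: [0.4417, 0.0677, 0.1378]
tcp_rot: [[-0.06, 0.998, 0.006], [0.998, 0.06, -0.002], [-0.003, 0.005, -1.0]]
force: [-0.2, -0.0, 0.8]
opening: 0.007
```

Run:
```python
from h import *
plan(-.09,-.04,.036)
a=capture("top");cv2.imwrite("pics/t11.png",cv2.resize(a[135:295,160:395,::-1],None,fx=3,fy=3))
a=capture("side");cv2.imwrite("pics/s11f.png",a[:,:,::-1]);cv2.imwrite("pics/s11.png",cv2.resize(a[190:270,320:430,::-1],None,fx=6,fy=6))
```

```text
t 18.85 board [-0.09663832  0.05001653] [0.44172036 0.06774404 0.13775379] force [-0.24665601 -0.01386721  0.77636998] open 0.006559423946110259
lin mm [-89.8   5.7 102. ] rot [0.31 0.16 0.23]
```

View pics/t11.png

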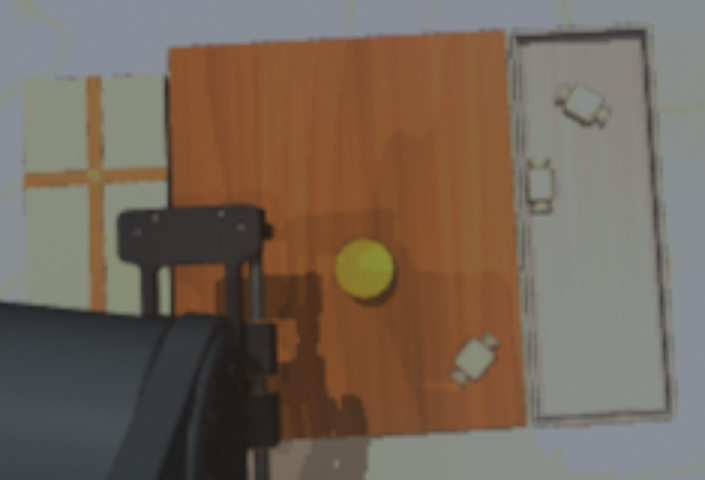

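View pics/s11.png

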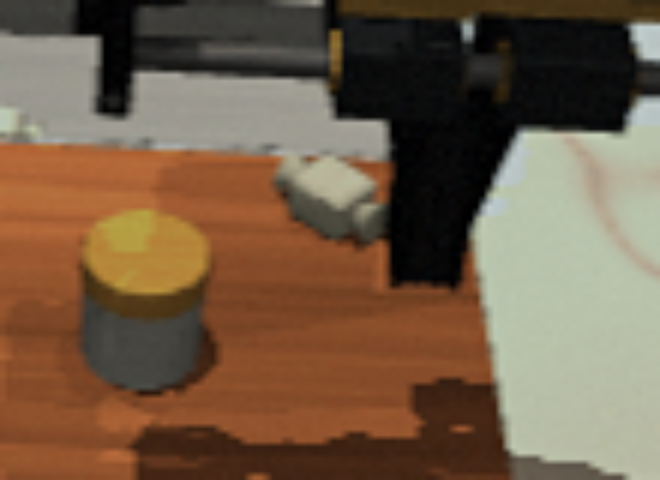

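Run:
```python
from h import *
c=get_calibration("top")
f=lambda u,v,z:w2b(back(c,160+u/3,135+v/3,z)).round(4)
print(f(475,359,.044),f(458,378,.041),f(490,341,.041),"tin",f(365,268,.072))
```

```text
[-0.0911 -0.0924] [-0.1034 -0.0802] [-0.0794 -0.1031] tin [-0.0276 -0.023 ]
```

Sweet c is at board (-0.091,-0.092) with its axis at 45°. For a wider, two-point face, I'll open the fingers to about 12 mm, which is too narrow for a flared end to slip in.

Call:
play_rows(fingers=[220, 220, 220, 220, 220, 220, 220, 220, 220, 220, 220], linear=[[-15, 1, 10], [-45, 3, 30], [-75, 5, 55], [-90, 6, 75], [-90, 6, 90], [-90, 6, 98], [-90, 6, 101], [-90, 6, 102], [-90, 6, 102], [-90, 6, 102], [-90, 6, 102]], rot=[[0, 0, 0], [0, 0, 0], [0, 0, 0], [0, 0, 0], [0, 0, 0], [0, 0, 0], [0, 0, 0], [0, 0, 0], [0, 0, 0], [0, 0, 0], [0, 0, 0]])

```text
time_s: 20.05
position: [0.4526, -0.0242, 0.0343]
tcp_rot: [[-0.056, 0.998, 0.002], [0.998, 0.056, -0.003], [-0.003, 0.002, -1.0]]
force: [-0.1, -0.4, 0.8]
opening: 0.138
```

Run:
```python
from h import *
plan(-.09,-.15,.036)
a=capture("side");cv2.imwrite("pics/s12.png",cv2.resize(a[190:270,320:430,::-1],None,fx=6,fy=6))
```

```text
t 20.05 board [-0.09088697 -0.04235567] [ 0.4526191  -0.02416308  0.03432361] force [-0.05905584 -0.39407585  0.7558404 ] open 0.13816723466511754
lin mm [-107.6    0.8   -1.4] rot [0.1  0.16 0.02]
```

View pics/s12.png

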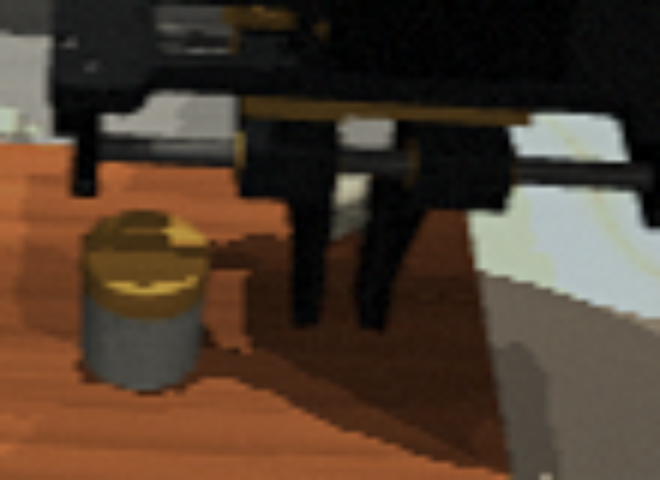

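Call:
play_rows(fingers=[220, 220, 220, 220, 220, 220, 220, 220, 220, 220, 220, 220], linear=[[-4, 0, -1], [-9, 0.5, -1.5], [-14, 0.5, -1.5], [-19, 0.5, -1.5], [-24, 0.5, -1.5], [-29, 0.5, -1.5], [-34, 0.5, -1.5], [-39, 0.5, -1.5], [-44, 0.5, -1.5], [-49, 0.5, -1.5], [-52, 0.5, -1.5], [-52, 0.5, -1.5]], rot=[[0, 0, 0], [0, 0, 0], [0, 0, 0], [0, 0, 0], [0, 0, 0], [0, 0, 0], [0, 0, 0], [0, 0, 0], [0, 0, 0], [0, 0, 0], [0, 0, 0], [0, 0, 0]])

```text
time_s: 21.3
position: [0.4558, -0.0767, 0.0354]
tcp_rot: [[-0.055, 0.998, 0.001], [0.998, 0.055, -0.002], [-0.002, 0.001, -1.0]]
force: [-0.1, -0.5, -0.3]
opening: 0.137
```

Run:
```python
from h import *
plan(-.09,-.15,.036)
a=capture("side");cv2.imwrite("pics/s13.png",cv2.resize(a[180:260,320:430,::-1],None,fx=6,fy=6))
```

```text
t 21.3 board [-0.09062234 -0.09496751] [ 0.45582019 -0.0766781   0.03535355] force [-0.05341817 -0.50002713 -0.25967917] open 0.13687518318049902
lin mm [-55.    0.7  -0.5] rot [ 0.05  0.14 -0.05]
```

View pics/s13.png

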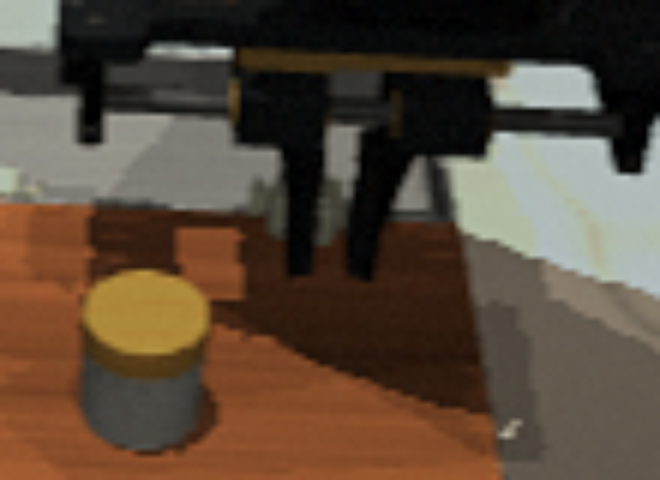

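Sweet c is now nearly broadside at the edge, centred on the left finger. I'll back off slightly, shift 7 mm to +x to centre on it, and push it over.

Call:
play_rows(fingers=[220, 220, 220, 220, 220, 220, 220, 220, 220, 220, 220, 220, 220, 220, 220, 220, 220], linear=[[5, 0, -0.5], [9, 0, -0.5], [9, 3, -0.5], [9, 7, -0.5], [8, 7, -0.5], [4, 7, -0.5], [0, 7, -0.5], [-5, 7, -0.5], [-10, 7, -0.5], [-15, 7, -0.5], [-20, 7, -0.5], [-26, 7, -0.5], [-32, 7, -0.5], [-38, 7, -0.5], [-44, 7, -0.5], [-50, 7, -0.5], [-50, 7, -0.5]], rot=[[0, 0, 0], [0, 0, 0], [0, 0, 0], [0, 0, 0], [0, 0, 0], [0, 0, 0], [0, 0, 0], [0, 0, 0], [0, 0, 0], [0, 0, 0], [0, 0, 0], [0, 0, 0], [0, 0, 0], [0, 0, 0], [0, 0, 0], [0, 0, 0], [0, 0, 0]])

```text
time_s: 23.05
position: [0.4658, -0.1267, 0.036]
tcp_rot: [[-0.055, 0.999, 0.001], [0.998, 0.055, -0.003], [-0.003, 0.001, -1.0]]
force: [0.2, -0.1, 0.1]
opening: 0.14
```

Run:
```python
from h import *
plan(-.09,-.15,.036)
a=capture("side");cv2.imwrite("pics/s14.png",cv2.resize(a[180:260,320:430,::-1],None,fx=6,fy=6))
```

```text
t 23.05 board [-0.08344018 -0.14545506] [ 0.46580945 -0.12668601  0.03599878] force [ 0.23657892 -0.1302944   0.11118446] open 0.1396266476463658
lin mm [-4.6 -6.6  0. ] rot [ 0.07  0.16 -0.06]
```

View pics/s14.png

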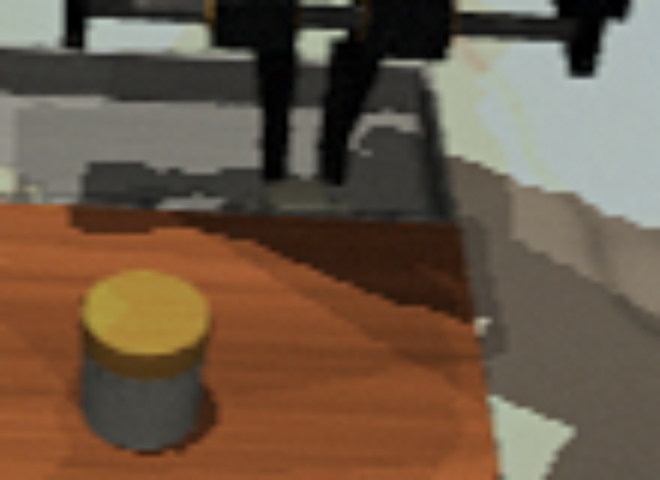

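Sweet c has dropped in below the fingers. I'll lift straight up and swing aside to check.

Call:
play_rows(fingers=[220, 220, 220, 220, 220, 220, 220, 220, 220, 220, 220, 220, 220, 220, 220, 220], linear=[[0, 0, -10], [0, 0, -35], [0, 0, -70], [0, 0, -110], [20, 0, -140], [55, 0, -150], [95, 0, -160], [135, 0, -160], [175, 0, -160], [215, 0, -160], [255, 0, -160], [295, 0, -160], [325, 0, -160], [340, 0, -160], [340, 0, -160], [340, 0, -160]], rot=[[0, 0, 0], [0, 0, 0], [0, 0, 0], [0, 0, 0], [0, 0, 0], [0, 0, 0], [0, 0, 0], [0, 0, 0], [0, 0, 0], [0, 0, 0], [0, 0, 0], [0, 0, 0], [0, 0, 0], [0, 0, 0], [0, 0, 0], [0, 0, 0]])

```text
time_s: 24.7
position: [0.4458, 0.2141, 0.1955]
tcp_rot: [[-0.057, 0.998, 0.0], [0.998, 0.057, -0.003], [-0.003, 0.0, -1.0]]
force: [-0.3, 0.1, 0.5]
opening: 0.137
```

Run:
```python
from h import *
plan(-.09,-.15,.036)
a=capture("top");cv2.imwrite("pics/t15.png",a[:,:,::-1]);cv2.imwrite("pics/t15z.png",cv2.resize(a[135:295,160:395,::-1],None,fx=3,fy=3))
a=capture("side");cv2.imwrite("pics/s15.png",a[:,:,::-1])
```

```text
t 24.7 board [-0.08438026  0.19587168] [0.44581745 0.21405604 0.1955064 ] force [-0.34744501  0.08796324  0.54088745] open 0.13747540826950888
lin mm [-345.4   -6.1  160.5] rot [0.02 0.16 0.07]
```

View pics/t15.png

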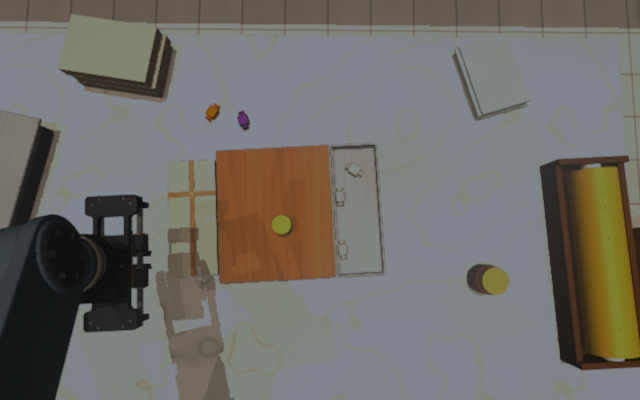

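View pics/t15z.png

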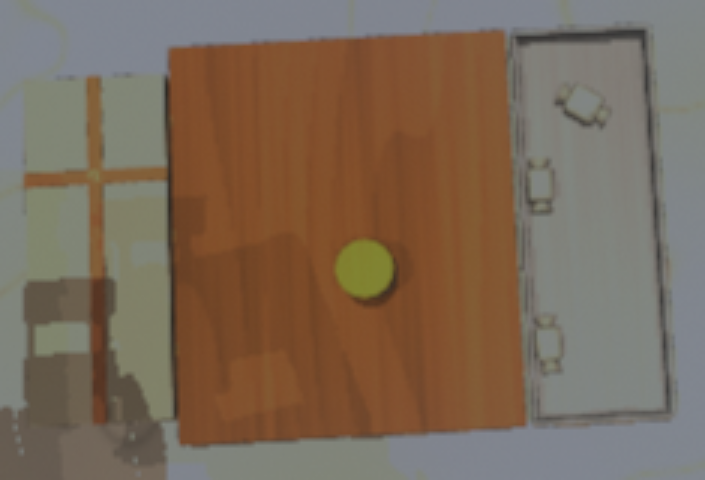

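View pics/s15.png

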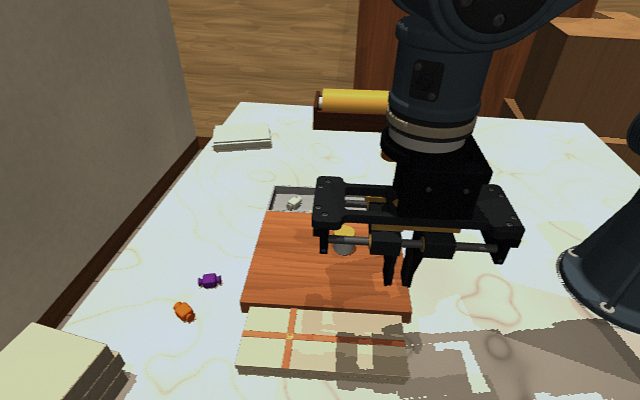

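Run:
```python
from h import *
c=get_calibration("top")
for n,u,v,z in(("a",583,104,.02),("b",540,186,.02),("c",549,343,.02),("tin",365,268,.072)):
    p=w2b(back(c,160+u/3,135+v/3,z)); print(n,"board",p.round(4),"tray y",(p[1]+.174).round(4))
a=cv2.imread("pics/top0.png").astype(int);b=cv2.imread("pics/t15.png").astype(int)
d=abs(a-b).max(2)
for n,(x0,x1,y0,y1) in dict(tin=(265,300,210,242),jar=(460,515,255,305),gift=(163,220,155,225)).items(): print(n,(d[y0:y1,x0:x1]>40).sum())
```

```text
a board [ 0.0853 -0.177 ] tray y -0.003
b board [ 0.0279 -0.1434] tray y 0.0306
c board [-0.0827 -0.1441] tray y 0.0299
tin board [-0.0276 -0.023 ] tray y 0.151
tin 0
jar 0
gift 0
```

All three sweets are inside the tray limits, and the tin, jar and the unshadowed part of the gift box match the first picture. Handing in.

```bash
python3 -c "
from rig import bot
print(bot.hand_in())"
```

```text
the job is handed in; nothing more can be done
None
```

All three white sweets are in the steel tray, and I handed the job in just after 24.7 s. `hand_in()` gives no verdict, so the result rests on my own last checks.

- **How it went:** I pushed each sweet along its row and over the board's -y edge with the outside of the fingers, without gripping or lifting any. The first two went straight over with the fingers shut. The third turned as I pushed it, so I backed off, measured it again and finished with the fingers held about 12 mm apart.
- **Sweets:** in the last top picture their tray y is about -3, +31 and +30 mm (limit ±46), and their x in the board frame about +85, +28 and -83 mm (limit ±136). They look flat. Height and rest were judged from the pictures only; there is no depth reading.
- **Things to leave alone:** the tin, the jar and the lit part of the gift box show no change from the first picture. The arm's shadow covered the rest of the gift box, so I did not compare that part. The orange and purple look-alikes were not touched.
- **Robot:** the gripper was clear of everything at hand-in. Force readings between moves stayed around 1 N.

No final check failed or disagreed.

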